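# Dry the drain plug on a rack bridge

### The job

Lay the folded aluminium peg rack flat and squarely across the gap between the two concrete kerbs, with both its ends well over the kerbs, and let go of it. Then stand the black drain plug upright, knob up, on the middle of the rack so it can drip dry over the gap. Set both down without dropping them, and leave the two scoops and the scrub brush where they are.

Things in the scene. Friction and masses are not known exactly. Their poses are not given: they have to be found in the camera images.
- near_kerb: fixed bare concrete kerb, 24 mm thick (its x), 160 mm long (its y), 60 mm high (z), standing on the ledge; origin at the centre of its underside, z up. Its x axis points squarely across the gap to the far kerb. A flat steel drain grate lies on the ledge in the gap.
- far_kerb: fixed bare concrete kerb, 24 mm thick (its x), 160 mm long (its y), 60 mm high (z), standing on the ledge; origin at the centre of its underside, z up. It is parallel to the near kerb and directly opposite it, further from the robot; its axes are parallel to the near kerb's. The clear gap between the kerbs is 110 to 140 mm and differs each time.
- rack: loose folded clothes-peg rack: a flat bundle of three parallel aluminium bars with white pegs tucked in between, 200 mm long (its x), 50 mm wide (its y), 20 mm thick (z), about 160 g, balanced about its middle, the same either way round. It lies flat on the ledge at the start. Origin at the centre of its underside, z up. Its top is flush bars: things can stand on it.
- rack_end_a (a point): the rack's +x end: middle of the lower edge, 100 mm from its origin
- rack_end_b (a point): the rack's -x end: middle of the lower edge, 100 mm from its origin
- plug: loose black hard silicone drain plug, about 100 g, standing upright on the ledge at the start: a round body 56 mm across at the foot widening to 66 mm, 26 mm tall, with a straight round knob 22 mm across on top from 28 to 58 mm above the foot. Hard, does not give. Origin at the centre of its underside, z up along the knob.
- scoop_a: bystander: loose turquoise plastic water scoop, a cup 110 mm across and 75 mm high with a 115 mm level handle at its rim along its +x; origin under the cup's centre
- scoop_b: bystander: a second scoop just like the first
- scrub_brush: bystander: wooden scrub brush lying bristles down, 60 mm (x) by 150 mm (y) by 40 mm high; origin at the centre of its underside
Things that resemble listed ones, but are neither listed nor needed, are in the scene too. Of the things that look like the plug, take the one that is farthest to the robot's left at the start. Several things look just like the near_kerb: the one meant starts nearest to the robot's base.

How it is judged:
By the outcome, as a careful person would: the job done as asked, in the order asked, and still so for the second after the job is handed in, with the robot touching nothing.
It also fails if it takes over 72 s, if anything falls off the work surface, if the arm or the gripper's body presses on something with over 40 N, if the wrist force passes 120 N, or if a joint passes its speed limit or range.

### The arm

A 6-joint arm with a two-finger parallel gripper is mounted at the origin on the work surface. World frame = base frame: x ahead of the robot, y to its left, z up, the work surface at z = 0. Lengths are in m, angles in rad, forces in N, time in s.
With the tool pointing down it reaches from about 0.425 to 0.925 m from the base axis. Payload 12.5 kg.
Tool frame: the origin (TCP) lies at the very end of the fingers, on their centre line; the grasp point (between the pads) lies arm.tcp_to_grasp behind it (arm.tcp_to_grasp is the distance from the TCP to the grasp point, in m); z points along the fingers, y is the line along which they close (so a half turn about z gives the same grasp; the last joint's range is limited). The gripper opens to 85 mm and grips with 20 to 120 N. Pads are 22 mm wide; open, the fingers measure 114 mm over their backs; the gripper's body (76 mm by 85 mm) begins 54 mm behind the grasp point. The pads swing forward as they close: fully open they stand 13 mm farther back than shut.
Start: joints at [1.174, 0.491, 1.559, -0, 1.092, -0.106], TCP at [0.179, 0.599, 0.231] pointing down, gripper open.
Joint ranges: [-3.1, 3.1], [-0.84, 2.19], [0.05, 2.79], [-1.13, 4.28], [0.06, 2.93], [-2.69, 2.69]. Speed limits (rad/s): [2.22, 2.22, 2.79, 3.14, 3.14, 3.14].

### API

Orientations are given as a unit quaternion [x, y, z, w].
In Python, from plant import arm gives the robot as it stands.
- The arm moves only by the tool send_rows, never from a script. Its arguments are lists of equal length, an entry for each row: "translation": the shift along the tool's x, y, z in m, a list of three; "spin": the turn about the tool's z in rad; "fingers": the closure in counts, from 0 (fully open) to 255 (shut). In form: {"translation": [[x, y, z], ...], "spin": [spin, ...], "fingers": [fingers, ...]}. A call has 1 to 5 rows; each row is the pose to reach, as a shift and turn from the pose commanded when the call began, along the tool's axes at that moment; what a row does not reach only later rows make up. A row lasts 1/8 s, in which the tool goes at most 62.5 mm and 10.7 degrees, less where a joint would pass 70% of its speed; a pose out of reach is approached as far as the arm can. A call with a gripper value outside its range is refused whole. The fingers move at their own pace and stop on an object; "grip_force" is the grip in N (left out, the last holds). Time passes only in rows, so rows that repeat a pose let the fingers close. It gives the time, the measured TCP pose, the force and the opening at its end, in the units of the state.
- arm.get_state(): the state, without advancing time (a new reading comes with each control period).
- arm.camera(name): name is "scene" or "top"; returns a dict with "img" (420x560x3 uint8, red, green, blue), "mtx" (3x3 intrinsics, pixels), "k1" (the pictures are not rectified: a ray, as slopes to the right and down, at radius r is drawn at 1 + k1 r^2 times it, then the intrinsics apply), "R" (3x3) and "t" (3): a world point X has camera coordinates R X + t. Camera axes: x right, y down, z forward; pixel columns grow to the right and rows downward; lengths in m; the calibration is good to about 2 mm. A picture is of the moment at which its call begins. There is no depth.
- arm.finish_job(): hands the job in, once; it reports no verdict.
The state is a dict: "clock": time; "joint_positions": joint angles; "dq": joint speeds; "joint_efforts": joint torques, N m; "eef_pos": TCP position; "orientation": TCP orientation; "wrist_force": force on the tool from outside, world axes, zero at the start; "ft_torque": the same for the moment, N m; "opening": finger opening in m.
Only numpy, scipy, OpenCV 4.12 (cv2) and the standard library are available. Lean on these libraries where they do the work, as an engineer would, in place of code of your own. Each camera call takes 0.05 s, during which the arm holds its last target. There are 200 camera calls.

## Working session

There is one attempt and no reset: what is moved stays moved. The work goes in short steps, Python scripts to look and compute and a tool call to move; the robot and the scene stay as the last step left them, time stands still between calls to the robot, and variables do not carry over. Pictures are saved under pics/ and viewed, on a budget of 10 in all, crops included, one or two more only if the job needs it, and the job is handed in when it is done.

Besides the shell and the picture viewer there is one more tool, called by a JSON object that holds its "method" and its "body", one argument or row to a line. send_rows: Moves the arm, as the interface text tells. Its arguments: {"type":"object","properties":{"translation":{"type":"array","items":{"type":"array","items":{"type":"number"}}},"spin":{"type":"array","items":{"type":"number"}},"fingers":{"type":"array","items":{"type":"number"}},"grip_force":{"type":"number"}},"required":["translation","spin","fingers"]}

```bash
mkdir -p pics; ls
cat > h.py <<'E'
import numpy as np, cv2
from plant import arm
def snap(n,f):
    c=arm.camera(n); cv2.imwrite(f,c["img"][:,:,::-1]); np.savez(f[:-4]+".npz",**c); return c
def load(f): return dict(np.load(f[:-4]+".npz"))
def ray(c,uv,z):
    "pixel -> world point on plane z"
    K=np.array(c["mtx"]);d=np.array([float(c["k1"]),0,0,0,0])
    p=cv2.undistortPoints(np.array([[uv]],float),K,d,criteria=(3,50,1e-10))[0,0]
    R=np.array(c["R"]);o=-R.T@c["t"];w=R.T@[p[0],p[1],1]
    return o+w*(z-o[2])/w[2]
def proj(c,X):
    R=np.array(c["R"]);K=np.array(c["mtx"])
    return cv2.projectPoints(np.array(X,float).reshape(-1,3),cv2.Rodrigues(R)[0],np.array(c["t"],float),K,np.array([float(c["k1"]),0,0,0,0]))[0].reshape(-1,2)
E
python3 - <<'E'
from h import *
for n in("top","scene"):
    c=snap(n,f"pics/{n}0.png"); print(n,-np.array(c["R"]).T@c["t"],c["k1"])
s=arm.get_state();print(s,arm.tcp_to_grasp)
E
```

```text
pics
top [0.41838285 0.05931256 1.59881771] 0.002374363805714214
scene [1.32465845 0.61521747 0.79192607] -0.11111202138058766
{'clock': 0.1, 'joint_positions': array([ 1.17439005e+00,  4.91498054e-01,  1.55940506e+00,  1.96520252e-05,
        1.09172268e+00, -1.05587997e-01]), 'dq': array([ 0.00047395, -0.00170883, -0.00101179, -0.00063202,  0.00094214,
       -0.00046446]), 'joint_efforts': array([ 2.78261570e-03, -6.19444084e+01, -2.62024230e+01, -1.03032962e-04,
        2.96246602e-03,  1.76171568e-05]), 'eef_pos': array([0.17909476, 0.59856966, 0.23078124]), 'orientation': array([ 1.44901733e-01,  9.89445916e-01, -4.98219410e-04, -1.36745099e-04]), 'wrist_force': array([ 0.70334246, -0.31077126, -0.16438693]), 'ft_torque': array([0.03328862, 0.04757177, 0.01193274]), 'opening': 0.08560519505391309} 0.0187
```

View pics/top0.png

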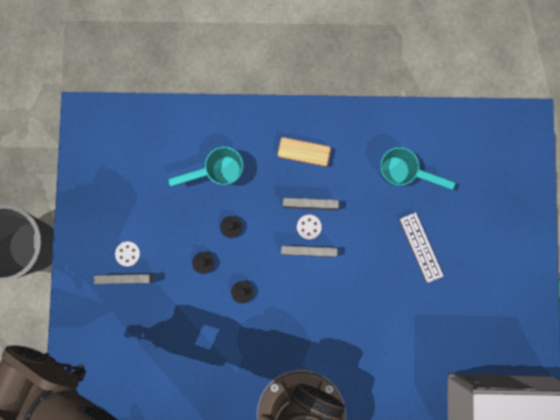

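View pics/scene0.png

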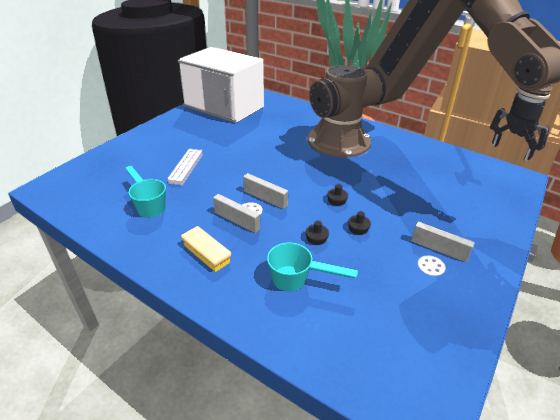

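Candidates for the plug (top view): (231,226), (203,262) and (242,291). The one at (203,262) is farthest left. For near_kerb: (310,251) and (122,279); (310,251) is nearer the base and pairs with the far kerb at (310,203). I'll confirm both in an enlarged crop.

Run:
```python
from h import *
c=load("pics/top0.png")
for n,uv,z in(("plugA",(231,226),.03),("plugB",(203,262),.03),("plugC",(242,291),.03),("kerbN",(310,251),.06),("kerbL",(122,279),.06),("kerbF",(310,203),.06),("rack",(420,247),.02)):
    print(n,ray(c,uv,z).round(3))
im=cv2.imread("pics/top0.png")
a=cv2.resize(im[190:310,185:455],None,fx=2.9,fy=2.9,interpolation=cv2.INTER_CUBIC)
s=cv2.imread("pics/scene0.png")
b=cv2.resize(s[145:230,160:430],None,fx=2.9,fy=2.9,interpolation=cv2.INTER_CUBIC)
cv2.imwrite("pics/crop0.png",np.vstack([a,b]))
```

```text
Traceback (most recent call last):
  File "h.py", line 9, in ray
    p=cv2.undistortPoints(np.array([[uv]],float),K,d,criteria=(3,50,1e-10))[0,0]
      ~~~~~~~~~~~~~~~~~~~^^^^^^^^^^^^^^^^^^^^^^^^^^^^^^^^^^^^^^^^^^^^^^^^^^
cv2.error: OpenCV(4.12.0) :-1: error: (-5:Bad argument) in function 'undistortPoints'
> Overload resolution failed:
>  - undistortPoints() got an unexpected keyword argument 'criteria'
>  - undistortPoints() got an unexpected keyword argument 'criteria'
```

```bash
sed -i 's/undistortPoints(np.array(\[\[uv\]\],float),K,d,criteria=(3,50,1e-10))/undistortPointsIter(np.array([[uv]],float),K,d,None,None,(3,50,1e-10))/' h.py
python3 - <<'E'
from h import *
c=load("pics/top0.png")
for n,uv,z in(("plugA",(231,226),.03),("plugB",(203,262),.03),("plugC",(242,291),.03),("kerbN",(310,251),.06),("kerbL",(122,279),.06),("kerbF",(310,203),.06),("rack",(420,247),.02)):
    print(n,ray(c,uv,z).round(3))
im=cv2.imread("pics/top0.png")
a=cv2.resize(im[190:310,185:455],None,fx=2.9,fy=2.9,interpolation=cv2.INTER_CUBIC)
s=cv2.imread("pics/scene0.png")
b=cv2.resize(s[145:230,160:430],None,fx=2.9,fy=2.9,interpolation=cv2.INTER_CUBIC)
cv2.imwrite("pics/crop0.png",np.vstack([a,b]))
E
```

```text
plugA [0.54  0.213 0.03 ]
plugB [0.434 0.292 0.03 ]
plugC [0.352 0.176 0.03 ]
kerbN [ 0.47  -0.017  0.06 ]
kerbL [0.38  0.518 0.06 ]
kerbF [ 0.609 -0.016  0.06 ]
rack [ 0.49  -0.341  0.02 ]
```

View pics/crop0.png

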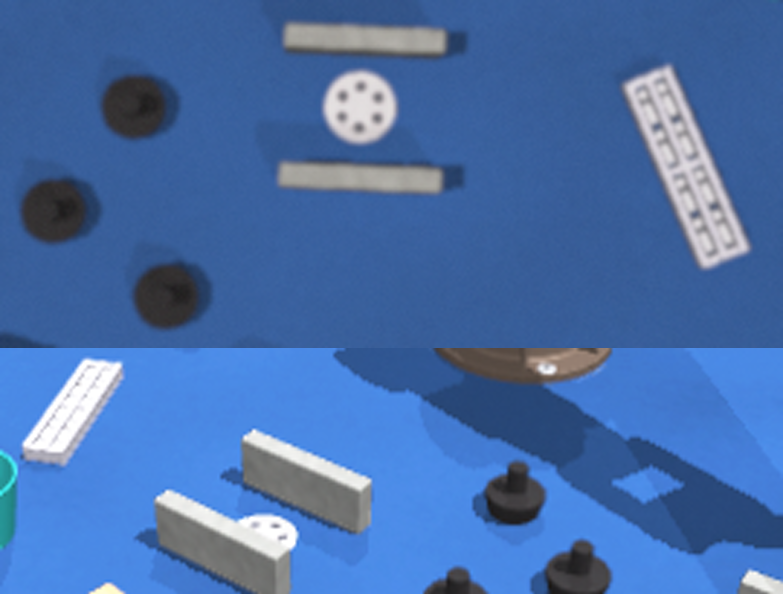

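The crop confirms the three plugs at crop (135,105), (55,210) and (165,295), and (55,210) is clearly leftmost. The near kerb at crop (360,177) forms the pair around the grate. The rack corners are near (622,82), (671,66), (749,250) and (703,270).

Run:
```python
from h import *
c=load("pics/top0.png"); s=load("pics/scene0.png")
f=lambda u,v,z:ray(c,((u+.5)/2.9-.5+185,(v+.5)/2.9-.5+190),z)
g=lambda u,v,z:ray(s,((u+.5)/2.9-.5+160,(v-348+.5)/2.9-.5+145),z)
def rep(n,P):
    P=np.array(P); r=cv2.minAreaRect((P[:,:2]*1000).astype(np.float32)); print(n,P.mean(0).round(4),r)
rep("far",[f(*p,.06) for p in((286,24),(446,29),(445,54),(284,48))])
rep("near",[f(*p,.06) for p in((280,162),(443,168),(441,192),(277,186))])
rep("near scene",[g(*p,.06) for p in((243,437),(257,431),(371,481),(358,490))])
rep("far scene",[g(*p,.06) for p in((156,497),(170,490),(289,555),(277,564))])
rep("rack",[f(*p,.02) for p in((622,82),(671,66),(749,250),(703,270))])
rep("rack scene",[g(*p,.02) for p in((82,361),(122,367),(64,460),(24,453))])
im=c["img"].astype(int)
m=((im.max(2)-im.min(2)<60)&(im.sum(2)>300)).astype(np.uint8)
n,l,st,ce=cv2.connectedComponentsWithStats(m)
for i in range(n):
    if 60<st[i,4]<3000 and 180<ce[i][0]<460 and 180<ce[i][1]<310:
        P=np.argwhere(l==i)[:,::-1].astype(np.float32); r=cv2.minAreaRect(P); b=cv2.boxPoints(r)
        z=.02 if ce[i][0]>390 else .06
        rep(str(ce[i].round(1)),[ray(c,q,z) for q in b.astype(float)])
d=(im.sum(2)<150).astype(np.uint8)
n,l,st,ce=cv2.connectedComponentsWithStats(d)
for i in range(1,n):
    if 150<st[i,4]<900 and ce[i][0]<260 : print("plug",ce[i],st[i],ray(c,ce[i],.026))
# plug knob top and foot centre guesses
print("knobtop top", f(68,209,.058), "body",f(53,210,.026))
print("scene knobtop",g(581,546,.058),"scene body top",g(578,572,.026))
```

```text
far [ 0.6085 -0.0173  0.06  ] ((608.6985473632812, -17.08019256591797), (160.0026397705078, 24.999195098876953), 88.89109802246094)
near [ 0.4712 -0.0143  0.06  ] ((471.2220458984375, -14.069023132324219), (162.7675018310547, 23.73887062072754), 88.98030090332031)
near scene [ 0.4742 -0.0112  0.06  ] ((473.5474853515625, -11.944831848144531), (157.9810028076172, 20.97654914855957), 86.96196746826172)
far scene [ 0.6154 -0.0118  0.06  ] ((615.3472290039062, -12.334877014160156), (165.40037536621094, 17.64691734313965), 85.22418975830078)
rack [ 0.4895 -0.3445  0.02  ] ((490.3134765625, -344.61090087890625), (204.59530639648438, 52.352294921875), 23.288156509399414)
rack scene [ 0.5004 -0.3338  0.02  ] ((500.8062438964844, -334.9695739746094), (212.9984893798828, 54.88785171508789), 24.726415634155273)
[310.1 202.5] [ 0.61   -0.0156  0.06  ] ((609.968505859375, -15.6285400390625), (161.95782470703125, 27.309953689575195), 88.6219711303711)
[421.  247.2] [ 0.4899 -0.3437  0.02  ] ((490.0146484375, -343.8658142089844), (208.108642578125, 59.8215446472168), 23.190608978271484)
[308.6 226.
[... 294 characters left out ...]
304348] [223 217  18  18 184] [0.54453142 0.2098683  0.026     ]
plug [ 44.41035857 245.45418327] [ 31 219  22  52 502] [0.47302366 0.76074998 0.026     ]
plug [  6.66595289 258.62526767] [  0 233  22  43 467] [0.43232547 0.86967384 0.026     ]
plug [204.58638743 260.17277487] [195 253  19  18 191] [0.43895079 0.28822471 0.026     ]
plug [243.5320197  290.57142857] [234 283  18  19 203] [0.35307257 0.17216269 0.026     ]
plug [ 13.58167331 408.68525896] [  0 383  33  37 251] [0.00466218 0.82223585 0.026     ]
knobtop top [0.43425139 0.27329951 0.058     ] body [0.43328512 0.29284189 0.026     ]
scene knobtop [0.43578745 0.29276567 0.058     ] scene body top [0.43625583 0.2944484  0.026     ]
```

```bash
cat >> h.py <<'E'
def plan(W):
    "W: list of (x,y,z,psi deg) (psi = heading of tool y) -> tool shifts + spin per leg"
    for a,b in zip(W,W[1:]):
        d=np.subtract(b,a);p=np.radians(a[3])
        print(np.round([-np.sin(p)*d[0]+np.cos(p)*d[1],np.cos(p)*d[0]+np.sin(p)*d[1],-d[2],-np.radians(d[3])],4).tolist(),"->",b)
def now():
    s=arm.get_state();x,y,z,w=s["orientation"]
    psi=np.degrees(np.arctan2(1-2*(x*x+z*z),2*(x*y-z*w)))
    return (*s["eef_pos"],psi)
E
python3 - <<'E'
from h import *
n=now();print(n)
plan([n,(.40,.44,.231,38),(.53,.20,.231,3),(.55,-.07,.231,-32),(.491,-.343,.20,-66.7),(.491,-.343,.03,-66.7)])
E
```

```text
(np.float64(0.1790947597251404), np.float64(0.5985696610124421), np.float64(0.23078124469164135), np.float64(73.33682386378165))
[-0.2571, -0.0886, -0.0002, 0.6167] -> (0.4, 0.44, 0.231, 38)
[-0.2692, -0.0453, -0.0, 0.6109] -> (0.53, 0.2, 0.231, 3)
[-0.2707, 0.0058, -0.0, 0.6109] -> (0.55, -0.07, 0.231, -32)
[-0.2628, 0.0946, 0.031, 0.6056] -> (0.491, -0.343, 0.2, -66.7)
[0.0, 0.0, 0.17, -0.0] -> (0.491, -0.343, 0.03, -66.7)
```

{"method": "send_rows", "body": {
  "translation": [
    [-0.257,-0.089,0],
    [-0.257,-0.089,0],
    [-0.257,-0.089,0],
    [-0.257,-0.089,0],
    [-0.257,-0.089,0]
  ],
  "spin": [0.617,0.617,0.617,0.617,0.617],
  "fingers": [0,0,0,0,0]
}}

```text
clock: 0.72
eef_pos: [0.4021, 0.4378, 0.231]
orientation: [0.44, 0.898, -0.0, 0.0]
wrist_force: [-0.1, 1.0, 0.7]
opening: 0.0853
```

Tracks well.

{"method": "send_rows", "body": {
  "translation": [
    [-0.269,-0.045,0],
    [-0.269,-0.045,0],
    [-0.269,-0.045,0],
    [-0.269,-0.045,0],
    [-0.269,-0.045,0]
  ],
  "spin": [0.611,0.611,0.611,0.611,0.611],
  "fingers": [0,0,0,0,0]
}}

```text
clock: 1.35
eef_pos: [0.5309, 0.1979, 0.2311]
orientation: [0.689, 0.724, -0.0, -0.0]
wrist_force: [0.5, 0.6, 0.1]
opening: 0.0855
```

{"method": "send_rows", "body": {
  "translation": [
    [-0.271,0.006,0],
    [-0.271,0.006,0],
    [-0.271,0.006,0],
    [-0.271,0.006,0],
    [-0.271,0.006,0]
  ],
  "spin": [0.611,0.611,0.611,0.611,0.611],
  "fingers": [0,0,0,0,0]
}}

```text
clock: 1.98
eef_pos: [0.55, -0.0726, 0.2311]
orientation: [0.875, 0.484, -0.0, -0.0]
wrist_force: [-0.7, 0.2, -0.5]
opening: 0.0854
```

{"method": "send_rows", "body": {
  "translation": [
    [-0.263,0.095,0.031],
    [-0.263,0.095,0.031],
    [-0.263,0.095,0.031],
    [-0.263,0.095,0.031],
    [-0.263,0.095,0.031]
  ],
  "spin": [0.606,0.606,0.606,0.606,0.606],
  "fingers": [0,0,0,0,0]
}}

```text
clock: 2.6
eef_pos: [0.4906, -0.3452, 0.1996]
orientation: [0.98, 0.201, -0.0, -0.0]
wrist_force: [0.9, 0.6, -0.5]
opening: 0.085
```

Run:
```python
from h import *
n=now();print(n)
plan([n,(.491,-.343,.05,-66.7)])
snap("scene","pics/s1.png");snap("top","pics/t1.png")
a=cv2.resize(cv2.imread("pics/s1.png")[40:230,80:300],None,fx=2.7,fy=2.7,interpolation=cv2.INTER_CUBIC)
cv2.imwrite("pics/c1.png",a)
```

```text
(np.float64(0.4906333666716783), np.float64(-0.3452253007595891), np.float64(0.19957280209116768), np.float64(-66.79155390389133))
[0.0012, -0.0019, 0.1496, -0.0016] -> (0.491, -0.343, 0.05, -66.7)
```

View pics/c1.png

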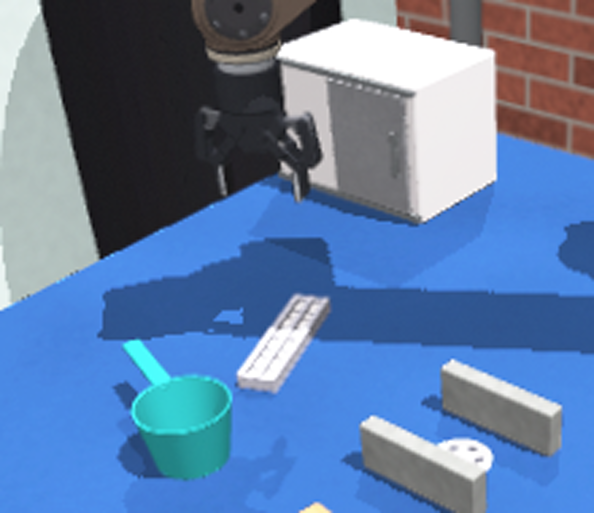

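The gripper hovers over the rack and clear of the scoop and the white box. Descending.

{"method": "send_rows", "body": {
  "translation": [
    [0.001,-0.002,0.06],
    [0.001,-0.002,0.11],
    [0.001,-0.002,0.15],
    [0.001,-0.002,0.18],
    [0.001,-0.002,0.196]
  ],
  "spin": [0,0,0,0,0],
  "fingers": [0,0,0,0,0]
}}

```text
clock: 3.32
eef_pos: [0.4916, -0.3395, 0.0029]
orientation: [0.979, 0.203, -0.001, -0.001]
wrist_force: [-0.6, 0.8, 1.2]
opening: 0.0854
```

{"method": "send_rows", "body": {
  "translation": [
    [0,0,0],
    [0,0,0],
    [0,0,0],
    [0,0,0],
    [0,0,0]
  ],
  "spin": [0,0,0,0,0],
  "fingers": [60,110,150,200,255],
  "grip_force": 40
}}

```text
clock: 3.95
eef_pos: [0.4919, -0.3416, 0.0057]
orientation: [0.979, 0.202, 0.001, 0.001]
wrist_force: [1.2, 2.7, 7.8]
opening: 0.0487
```

{"method": "send_rows", "body": {
  "translation": [
    [0,0,0],
    [0,0,-0.02],
    [0,0,-0.07],
    [0,0,-0.12],
    [0,0,-0.16]
  ],
  "spin": [0,0,0,0,0],
  "fingers": [255,255,255,255,255]
}}

```text
clock: 4.58
eef_pos: [0.4912, -0.3414, 0.1669]
orientation: [0.979, 0.201, 0.001, 0.001]
wrist_force: [0.1, -0.2, -1.9]
opening: 0.0489
```

Run:
```python
from h import *
n=now();s=arm.get_state();print(n,s["opening"],s["wrist_force"],s["ft_torque"])
plan([n,(.52,-.18,.16,-79),(.5415,-.014,.16,-91.1)])
```

```text
(np.float64(0.4912141609049181), np.float64(-0.3413719534590572), np.float64(0.16688871457066656), np.float64(-66.75673531217095)) 0.04887271999368184 [ 0.1190933  -0.23978498 -1.87038481] [ 0.02012487  0.04728843 -0.01912485]
[0.0901, -0.1369, 0.0069, 0.2137] -> (0.52, -0.18, 0.16, -79)
[0.0528, -0.1588, -0.0, 0.2112] -> (0.5415, -0.014, 0.16, -91.1)
```

{"method": "send_rows", "body": {
  "translation": [
    [0.022,-0.034,0],
    [0.045,-0.068,0],
    [0.068,-0.103,0],
    [0.09,-0.137,0.004],
    [0.09,-0.137,0.007]
  ],
  "spin": [0.05,0.1,0.16,0.214,0.214],
  "fingers": [255,255,255,255,255]
}}

```text
clock: 5.2
eef_pos: [0.5199, -0.1777, 0.1578]
orientation: [0.995, 0.097, 0.0, -0.0]
wrist_force: [-0.7, 0.6, -0.8]
opening: 0.0492
```

{"method": "send_rows", "body": {
  "translation": [
    [0.012,-0.037,0],
    [0.025,-0.077,0],
    [0.038,-0.115,0],
    [0.053,-0.159,0],
    [0.053,-0.159,0]
  ],
  "spin": [0.05,0.1,0.16,0.211,0.211],
  "fingers": [255,255,255,255,255]
}}

```text
clock: 5.82
eef_pos: [0.5418, -0.0121, 0.1576]
orientation: [1.0, -0.008, 0.0, -0.0]
wrist_force: [-0.4, -0.7, -2.2]
opening: 0.0491
```

{"method": "send_rows", "body": {
  "translation": [
    [0,0,0],
    [0,0,0]
  ],
  "spin": [0,0],
  "fingers": [255,255]
}}

```text
clock: 6.08
eef_pos: [0.5416, -0.0149, 0.1574]
orientation: [1.0, -0.01, 0.0, 0.0]
wrist_force: [-0.4, -0.2, -1.7]
opening: 0.0491
```

Run:
```python
from h import *
n=now();s=arm.get_state();print(n,s["opening"],s["wrist_force"],s["ft_torque"])
snap("scene","pics/s2.png");snap("top","pics/t2.png")
a=cv2.resize(cv2.imread("pics/s2.png")[90:240,170:330],None,fx=2.9,fy=2.9,interpolation=cv2.INTER_CUBIC)
b=cv2.resize(cv2.imread("pics/t2.png")[170:320,260:370],None,fx=2.9,fy=2.9,interpolation=cv2.INTER_CUBIC)
cv2.imwrite("pics/c2.png",np.hstack([a,b]))
```

```text
(np.float64(0.5415541522083022), np.float64(-0.01494425809503327), np.float64(0.15736153903189648), np.float64(-91.16139673062337)) 0.04914034952173135 [-0.40457384 -0.2006521  -1.69406766] [ 0.01847521 -0.02872259  0.01713062]
```

View pics/c2.png

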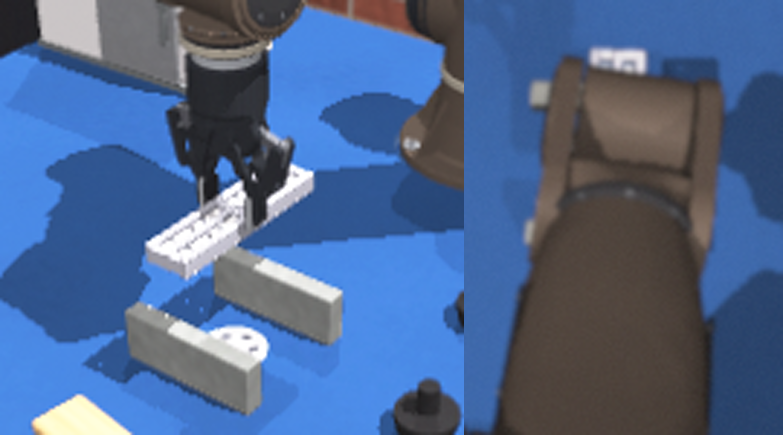

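Run:
```python
from h import *
s=load("pics/s2.png");t=load("pics/t2.png")
y=np.radians(-1.15)
for zu in(.150,.154):
  for ex in(100,-100):
    for ey in(25,-25):
      for z in(0,.02):
        X=[.5415+(ex*np.cos(y)-ey*np.sin(y))/1e3,-.015+(ex*np.sin(y)+ey*np.cos(y))/1e3,zu+z]
        print(zu,ex,ey,z,((proj(s,X)[0]-[170,90]+.5)*2.9-.5).round(0),((proj(t,X)[0]-[260,170]+.5)*2.9-.5).round(0))
```

```text
0.15 100 25 0 [185. 282.] [126.  49.]
0.15 100 25 0.02 [184. 264.] [127.  46.]
0.15 100 -25 0 [145. 263.] [180.  51.]
0.15 100 -25 0.02 [143. 246.] [181.  48.]
0.15 -100 25 0 [313. 191.] [119. 263.]
0.15 -100 25 0.02 [313. 174.] [119. 262.]
0.15 -100 -25 0 [274. 176.] [173. 265.]
0.15 -100 -25 0.02 [274. 159.] [174. 265.]
0.154 100 25 0 [185. 278.] [126.  48.]
0.154 100 25 0.02 [184. 260.] [127.  45.]
0.154 100 -25 0 [144. 260.] [180.  50.]
0.154 100 -25 0.02 [143. 242.] [181.  47.]
0.154 -100 25 0 [313. 188.] [119. 263.]
0.154 -100 25 0.02 [313. 171.] [119. 262.]
0.154 -100 -25 0 [274. 173.] [173. 265.]
0.154 -100 -25 0.02 [274. 156.] [174. 265.]
```

The rack's far end is at (147–187, 243–277) and its near end at (313,175), matching the predicted corners to about 3 px in both views. It is centred and square over the gap, so I'll lower it.

{"method": "send_rows", "body": {
  "translation": [
    [0,0,0.025],
    [0,0,0.05],
    [0,0,0.07],
    [0,0,0.08],
    [0,0,0.085]
  ],
  "spin": [0,0,0,0,0],
  "fingers": [255,255,255,255,255]
}}

```text
clock: 6.8
eef_pos: [0.5416, -0.014, 0.0721]
orientation: [1.0, -0.01, -0.0, -0.0]
wrist_force: [0.9, 0.7, -2.0]
opening: 0.0489
```

{"method": "send_rows", "body": {
  "translation": [
    [0,0,0.001],
    [0,0,0.002],
    [0,0,0.003],
    [0,0,0.004],
    [0,0,0.004]
  ],
  "spin": [0,0,0,0,0],
  "fingers": [255,255,255,255,255]
}}

```text
clock: 7.42
eef_pos: [0.5416, -0.0137, 0.0683]
orientation: [1.0, -0.01, 0.0, -0.0]
wrist_force: [-0.0, 0.1, -1.3]
opening: 0.0486
```

{"method": "send_rows", "body": {
  "translation": [
    [0,0,0.001],
    [0,0,0.002],
    [0,0,0.002]
  ],
  "spin": [0,0,0],
  "fingers": [255,255,255]
}}

```text
clock: 7.8
eef_pos: [0.5415, -0.0137, 0.0662]
orientation: [1.0, -0.01, -0.0, -0.0]
wrist_force: [0.5, -0.7, -1.8]
opening: 0.049
```

{"method": "send_rows", "body": {
  "translation": [
    [0,0,0.001],
    [0,0,0.001],
    [0,0,0.001]
  ],
  "spin": [0,0,0],
  "fingers": [255,255,255]
}}

```text
clock: 8.18
eef_pos: [0.5416, -0.0137, 0.0657]
orientation: [1.0, -0.01, 0.0, -0.0]
wrist_force: [-2.2, -0.1, 6.2]
opening: 0.0492
```

Contact: +6 N. Release slowly, then rise.

{"method": "send_rows", "body": {
  "translation": [
    [0,0,0],
    [0,0,0],
    [0,0,0],
    [0,0,0],
    [0,0,0]
  ],
  "spin": [0,0,0,0,0],
  "fingers": [90,80,60,20,0],
  "grip_force": 20
}}

```text
clock: 8.8
eef_pos: [0.5416, -0.0137, 0.0652]
orientation: [1.0, -0.01, -0.0, -0.0]
wrist_force: [0.2, -0.6, -0.0]
opening: 0.0857
```

{"method": "send_rows", "body": {
  "translation": [
    [0,0,0],
    [0,0,-0.02],
    [0,0,-0.06],
    [0,0,-0.11],
    [0,0,-0.14]
  ],
  "spin": [0,0,0,0,0],
  "fingers": [0,0,0,0,0]
}}

```text
clock: 9.43
eef_pos: [0.5419, -0.0138, 0.2076]
orientation: [1.0, -0.01, 0.001, 0.0]
wrist_force: [0.1, 0.3, -0.6]
opening: 0.0857
```

Run:
```python
from h import *
n=now();print(n,arm.get_state()["opening"])
plan([n,(.50,.15,.20,-75),(.435,.292,.20,-60),(.435,.292,.10,-60)])
```

```text
(np.float64(0.5418600850499784), np.float64(-0.013770969786167285), np.float64(0.20761234569361336), np.float64(-91.10103776386478)) 0.08567709244453714
[-0.045, -0.1629, 0.0076, -0.281] -> (0.5, 0.15, 0.2, -75)
[-0.026, -0.154, -0.0, -0.2618] -> (0.435, 0.292, 0.2, -60)
[0.0, 0.0, 0.1, -0.0] -> (0.435, 0.292, 0.1, -60)
```

{"method": "send_rows", "body": {
  "translation": [
    [-0.015,-0.053,0],
    [-0.03,-0.108,0],
    [-0.045,-0.163,0.004],
    [-0.045,-0.163,0.008]
  ],
  "spin": [-0.09,-0.18,-0.28,-0.281],
  "fingers": [0,0,0,0]
}}

```text
clock: 9.93
eef_pos: [0.4986, 0.1531, 0.1974]
orientation: [0.991, 0.133, 0.0, -0.0]
wrist_force: [0.2, -0.6, -0.7]
opening: 0.0856
```

{"method": "send_rows", "body": {
  "translation": [
    [-0.009,-0.051,0],
    [-0.018,-0.105,0],
    [-0.026,-0.154,0],
    [-0.026,-0.154,0],
    [-0.026,-0.154,0]
  ],
  "spin": [-0.09,-0.18,-0.262,-0.262,-0.262],
  "fingers": [0,0,0,0,0]
}}

```text
clock: 10.55
eef_pos: [0.4351, 0.2914, 0.1972]
orientation: [0.966, 0.258, -0.0, 0.0]
wrist_force: [-0.1, -1.3, -0.8]
opening: 0.0854
```

Run:
```python
from h import *
n=now();print(n)
s=snap("scene","pics/s3.png");t=snap("top","pics/t3.png")
plan([n,(.435,.292,.07,-60)])
a=cv2.resize(cv2.imread("pics/s3.png")[110:260,280:420],None,fx=2.8,fy=2.8,interpolation=cv2.INTER_CUBIC)
b=cv2.resize(cv2.imread("pics/t3.png")[180:330,240:380],None,fx=2.8,fy=2.8,interpolation=cv2.INTER_CUBIC)
cv2.imwrite("pics/c3.png",np.hstack([a,b]))
for z in(.0,.026,.028,.058): print(z,((proj(s,[.435,.292,z])[0]-[280,110]+.5)*2.8-.5).round(0))
```

```text
(np.float64(0.4351313850031176), np.float64(0.29144152997275274), np.float64(0.19720164158414263), np.float64(-60.04589959001541))
[0.0002, -0.0005, 0.1272, -0.0008] -> (0.435, 0.292, 0.07, -60)
0.0 [217. 332.]
0.026 [220. 313.]
0.028 [221. 311.]
0.058 [225. 288.]
```

View pics/c3.png

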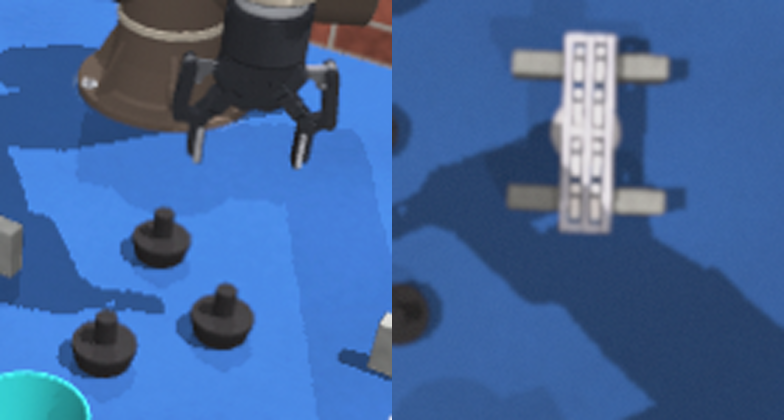

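The rack spans both kerbs squarely, with its corners at right-crop (563,33), (616,34), (610,233) and (559,231). The target plug's knob is at left-crop (227,288), where I predicted it. I'll descend on the plug and compute the rack centre.

{"method": "send_rows", "body": {
  "translation": [
    [0,0,0.05],
    [0,0,0.1],
    [0,0,0.135],
    [0,0,0.155],
    [0,0,0.165]
  ],
  "spin": [0,0,0,0,0],
  "fingers": [0,0,0,0,0]
}}

```text
clock: 11.28
eef_pos: [0.4351, 0.2911, 0.0313]
orientation: [0.966, 0.258, -0.001, 0.0]
wrist_force: [1.3, -1.3, 0.6]
opening: 0.0856
```

{"method": "send_rows", "body": {
  "translation": [
    [0,0,0],
    [0,0,0],
    [0,0,0],
    [0,0,0],
    [0,0,0]
  ],
  "spin": [0,0,0,0,0],
  "fingers": [80,130,170,210,255],
  "grip_force": 40
}}

```text
clock: 11.9
eef_pos: [0.435, 0.2923, 0.0331]
orientation: [0.966, 0.259, 0.001, -0.0]
wrist_force: [-0.5, -3.2, 6.7]
opening: 0.0209
```

Run:
```python
from h import *
n=now();s=arm.get_state();print(n,s["opening"],s["wrist_force"])
t=load("pics/t3.png")
P=np.array([ray(t,((u-392+.5)/2.8-.5+240,(v+.5)/2.8-.5+180),.08) for u,v in((563,33),(616,34),(610,233),(559,231))])
print(P.round(4),P.mean(0))
```

```text
(np.float64(0.43500011060367044), np.float64(0.2922921743164132), np.float64(0.03313313380560452), np.float64(-59.97660618227837)) 0.0208915680672885 [-0.46899474 -3.16130286  6.68541957]
[[ 0.6387  0.0122  0.08  ]
 [ 0.6386 -0.0417  0.08  ]
 [ 0.4367 -0.0381  0.08  ]
 [ 0.4378  0.0131  0.08  ]] [ 0.53793835 -0.01362054  0.08      ]
```

{"method": "send_rows", "body": {
  "translation": [
    [0,0,0],
    [0,0,-0.02],
    [0,0,-0.07],
    [0,0,-0.12],
    [0,0,-0.17]
  ],
  "spin": [0,0,0,0,0],
  "fingers": [255,255,255,255,255]
}}

```text
clock: 12.52
eef_pos: [0.4344, 0.292, 0.2043]
orientation: [0.966, 0.259, 0.0, -0.0]
wrist_force: [0.5, -0.7, -2.2]
opening: 0.021
```

Run:
```python
from h import *
n=now();s=arm.get_state();print(n,s["opening"],s["wrist_force"])
plan([n,(.50,.15,.20,-75),(.540,-.014,.20,-91)])
```

```text
(np.float64(0.4344042366873069), np.float64(0.29204246552160784), np.float64(0.2042701549652318), np.float64(-59.98137010730247)) 0.02100025118817974 [ 0.4560833  -0.74164482 -2.2242379 ]
[-0.0143, 0.1558, 0.0043, 0.2621] -> (0.5, 0.15, 0.2, -75)
[-0.0038, 0.1688, -0.0, 0.2793] -> (0.54, -0.014, 0.2, -91)
```

{"method": "send_rows", "body": {
  "translation": [
    [-0.003,0.035,0],
    [-0.007,0.075,0],
    [-0.011,0.115,0],
    [-0.014,0.156,0],
    [-0.014,0.156,0]
  ],
  "spin": [0.06,0.13,0.2,0.262,0.262],
  "fingers": [255,255,255,255,255]
}}

```text
clock: 13.15
eef_pos: [0.5014, 0.1481, 0.2025]
orientation: [0.992, 0.129, 0.0, 0.0]
wrist_force: [-1.0, 0.2, -0.6]
opening: 0.0206
```

{"method": "send_rows", "body": {
  "translation": [
    [-0.001,0.042,0],
    [-0.002,0.085,0],
    [-0.003,0.13,0],
    [-0.004,0.169,0],
    [-0.004,0.169,0]
  ],
  "spin": [0.07,0.14,0.21,0.279,0.279],
  "fingers": [255,255,255,255,255]
}}

```text
clock: 13.78
eef_pos: [0.5408, -0.0155, 0.2023]
orientation: [1.0, -0.01, 0.0, 0.0]
wrist_force: [0.1, 1.8, -0.6]
opening: 0.0209
```

{"method": "send_rows", "body": {
  "translation": [
    [0,0,0.02],
    [0,0,0.04],
    [0,0,0.05],
    [0,0,0.05]
  ],
  "spin": [0,0,0,0],
  "fingers": [255,255,255,255]
}}

```text
clock: 14.28
eef_pos: [0.5402, -0.0135, 0.152]
orientation: [1.0, -0.008, -0.001, -0.0]
wrist_force: [-0.4, 0.3, -0.5]
opening: 0.0207
```

Run:
```python
from h import *
n=now();st=arm.get_state();print(n,st["opening"],st["wrist_force"])
s=snap("scene","pics/s4.png")
cv2.imwrite("pics/c4.png",cv2.resize(cv2.imread("pics/s4.png")[100:240,170:330],None,fx=4,fy=4,interpolation=cv2.INTER_CUBIC))
q=lambda X:((proj(s,X)[0]-[170,100]+.5)*4-.5).round(0)
x,y,z=n[:3]
for dz in(-.033,-.036): print("foot centre",dz,q([x,y,z+dz]))
print("rack top centre",q([.540,-.014,.08]))
```

```text
(np.float64(0.5402429157586393), np.float64(-0.013463471990581781), np.float64(0.15202339922130104), np.float64(-90.91624446605728)) 0.02072069853581943 [-0.35052964  0.3195868  -0.52701072]
foot centre -0.033 [325. 307.]
foot centre -0.036 [325. 311.]
rack top centre [326. 351.]
```

View pics/c4.png

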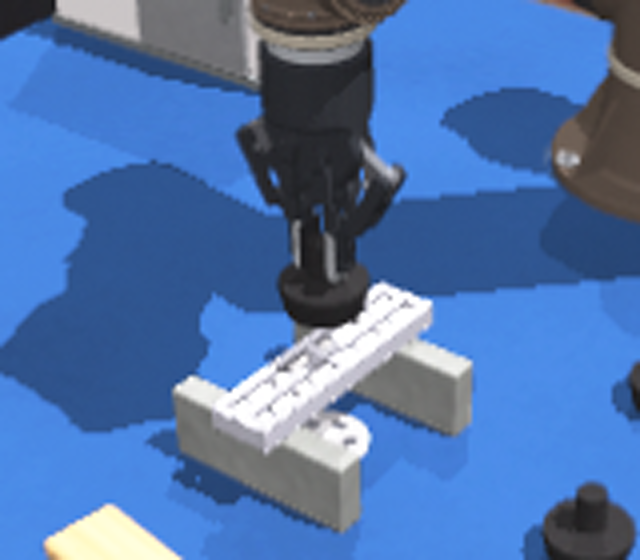

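The plug hangs upright at (323,300), above the rack's middle at (323,354), and the rack is undisturbed on both kerbs. Lowering.

{"method": "send_rows", "body": {
  "translation": [
    [0,0,0.015],
    [0,0,0.026],
    [0,0,0.032],
    [0,0,0.034],
    [0,0,0.034]
  ],
  "spin": [0,0,0,0,0],
  "fingers": [255,255,255,255,255]
}}

```text
clock: 14.95
eef_pos: [0.5406, -0.0143, 0.1183]
orientation: [1.0, -0.009, 0.0, -0.0]
wrist_force: [-0.2, 0.2, -0.3]
opening: 0.0206
```

{"method": "send_rows", "body": {
  "translation": [
    [0,0,0.001],
    [0,0,0.002],
    [0,0,0.003],
    [0,0,0.003]
  ],
  "spin": [0,0,0,0],
  "fingers": [255,255,255,255]
}}

```text
clock: 15.45
eef_pos: [0.5405, -0.0142, 0.1153]
orientation: [1.0, -0.009, -0.0, -0.0]
wrist_force: [-0.6, -0.0, -1.2]
opening: 0.021
```

{"method": "send_rows", "body": {
  "translation": [
    [0,0,0.001],
    [0,0,0.001],
    [0,0,0.001]
  ],
  "spin": [0,0,0],
  "fingers": [255,255,255]
}}

```text
clock: 15.82
eef_pos: [0.5405, -0.0142, 0.1143]
orientation: [1.0, -0.009, -0.0, -0.0]
wrist_force: [0.2, -0.2, -0.4]
opening: 0.0206
```

{"method": "send_rows", "body": {
  "translation": [
    [0,0,0.001],
    [0,0,0.001],
    [0,0,0.001]
  ],
  "spin": [0,0,0],
  "fingers": [255,255,255]
}}

```text
clock: 16.2
eef_pos: [0.5405, -0.0142, 0.1133]
orientation: [1.0, -0.009, 0.0, -0.0]
wrist_force: [-0.1, -1.3, -1.5]
opening: 0.0208
```

{"method": "send_rows", "body": {
  "translation": [
    [0,0,0.001],
    [0,0,0.001],
    [0,0,0.001]
  ],
  "spin": [0,0,0],
  "fingers": [255,255,255]
}}

```text
clock: 16.58
eef_pos: [0.5406, -0.0142, 0.1131]
orientation: [1.0, -0.009, 0.0, 0.0]
wrist_force: [-3.6, -0.2, 9.6]
opening: 0.0209
```

{"method": "send_rows", "body": {
  "translation": [
    [0,0,0],
    [0,0,0],
    [0,0,0],
    [0,0,0],
    [0,0,0]
  ],
  "spin": [0,0,0,0,0],
  "fingers": [175,165,140,90,40],
  "grip_force": 20
}}

```text
clock: 17.2
eef_pos: [0.5405, -0.0142, 0.1122]
orientation: [1.0, -0.009, -0.0, -0.0]
wrist_force: [-0.7, 0.3, 0.6]
opening: 0.0715
```

{"method": "send_rows", "body": {
  "translation": [
    [0,0,0],
    [0,0,-0.02],
    [0,0,-0.06],
    [0,0,-0.11],
    [0,0,-0.15]
  ],
  "spin": [0,0,0,0,0],
  "fingers": [0,0,0,0,0]
}}

```text
clock: 17.82
eef_pos: [0.5405, -0.0142, 0.2642]
orientation: [1.0, -0.009, 0.001, 0.0]
wrist_force: [0.9, -0.4, -0.5]
opening: 0.0852
```

{"method": "send_rows", "body": {
  "translation": [
    [0,-0.05,0],
    [0,-0.1,0],
    [0,-0.15,0],
    [0,-0.2,0],
    [0,-0.22,0]
  ],
  "spin": [0,0,0,0,0],
  "fingers": [0,0,0,0,0]
}}

```text
clock: 18.45
eef_pos: [0.5439, 0.2079, 0.2622]
orientation: [1.0, -0.007, -0.0, -0.0]
wrist_force: [-0.8, 0.3, 0.6]
opening: 0.0853
```

Run:
```python
from h import *
print(now(),arm.get_state()["wrist_force"])
snap("scene","pics/s5.png");snap("top","pics/t5.png")
a=cv2.resize(cv2.imread("pics/s5.png")[150:290,170:310],None,fx=2.8,fy=2.8,interpolation=cv2.INTER_CUBIC)
b=cv2.resize(cv2.imread("pics/t5.png")[160:300,245:385],None,fx=2.8,fy=2.8,interpolation=cv2.INTER_CUBIC)
cv2.imwrite("pics/c5.png",np.hstack([a,b]))
```

```text
(np.float64(0.5439349183987108), np.float64(0.2079302270233395), np.float64(0.26215070530892265), np.float64(-90.8579889151398)) [-0.78041572  0.26722298  0.55839453]
```

View pics/c5.png

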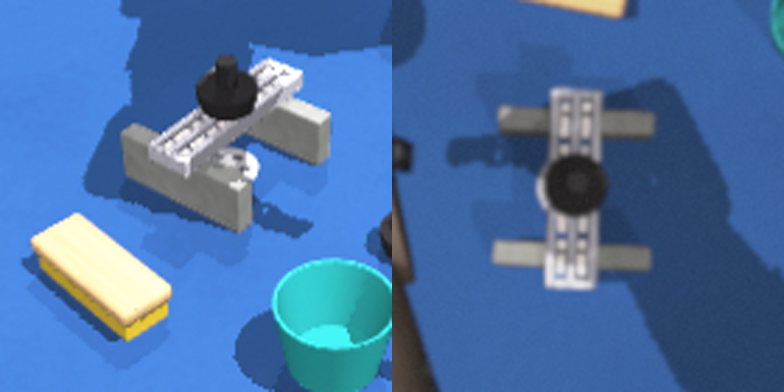

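The plug stands upright at right-crop (576,184) on the rack's middle (574,188). The rack lies square on both kerbs, and the brush and scoop look undisturbed.

```bash
python3 -c "
from plant import arm
print(arm.finish_job())"
```

```text
the job is handed in; nothing more can be done
None
```

The rack now lies flat and square across the two kerbs, and the leftmost plug stands upright, knob up, on its middle. I handed the job in at about 18.6 s, with the gripper open and clear of everything.

- **Setting down:** both were lowered in millimetre steps until contact (6 N for the rack, 10 N for the plug at the wrist) before I let go. The highest wrist force I read was about 10 N.
- **Rack position:** both ends reach past the kerbs, overlapping each by roughly 40 mm.
- **Plug position:** in the last top view the plug's centre is within about 3 mm of the rack's centre.
- **Bystanders:** the brush and the scoop in the last close-up look undisturbed. I didn't check the other scoop in the final pictures, but the arm only passed well above the ledge there.
- **Disagreements:** the two cameras put the rack's starting position up to 10 mm apart, and the top view put the placed rack about 3.5 mm nearer the robot than the arm reading. I used the top view for the pickup and aimed the plug between the two readings, both well inside the room available.

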